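Fish the bench timer out of the gap beside the block heater

ROBOT

A 7-joint arm with a two-finger parallel gripper is mounted at the origin on the work surface. World frame = base frame: x ahead of the robot, y to its left, z up, the work surface at z = 0. Lengths are in m, angles in rad, forces in N, time in s.
With the tool pointing down it reaches from about 0.4 to 0.85 m from the base axis. Payload 4.5 kg.
Tool frame: the origin (TCP) lies midway between the tips of the shut fingers; the grasp point (between the pads) lies 19 mm behind it; z points along the fingers, y is the direction in which the jaws open and shut (so a half turn about z gives the same grasp; the last joint's range is limited). The gripper opens to 88 mm and grips with 3 to 60 N. Pads are 18 mm wide; open, the fingers measure 123 mm over their backs; the gripper's body (75 mm by 187 mm) begins 45 mm behind the grasp point.
Start: joints at [1.212, 0.689, -0.195, 1.565, 0.157, 0.902, -0.215], TCP at [0.239, -0.577, 0.239] pointing down, gripper open.
Joint ranges: [-3.01, 3.01], [-0.46, 2.08], [-1.47, 1.51], [0.13, 2.56], [-1, 4.14], [0.04, 2.09], [-2.66, 2.66]. Speed limits (rad/s): [2.57, 2.57, 3.14, 3.14, 3.14, 3.14, 3.14].

INTERFACE

Orientations are given as a unit quaternion [x, y, z, w].
In Python, from plant import r, viewer gives the robot as it stands.
- The arm moves only by the tool play_rows, never from a script. Its argument "commands" is a list of rows, each an object with "delta_rot": the turn, a rotation vector about the tool's x, y, z normalised to -1 to 1, where 1 is pi rad, a list of three; "travel": the shift along the tool's x, y, z normalised to -1 to 1, where 1 is 15 cm, a list of three; "gripper": the opening, from -1 (shut) to 1 (fully open). In form: [{"delta_rot": [wx, wy, wz], "travel": [x, y, z], "gripper": gripper}, ...]. A call has 1 to 12 rows; each row is the pose to reach, as a shift and turn from the pose commanded when the call began, along the tool's axes at that moment, turning the shorter way round; what a row does not reach only later rows make up. A row lasts 1/8 s, in which the tool goes at most 62.5 mm and 10.7 degrees, less where a joint would pass 70% of its speed; a pose out of reach is approached as far as the arm can. A call with a number of a shift or a turn outside -1 to 1 is refused whole. A call with a gripper value outside its range is refused whole. The fingers move at their own pace and stop on an object; "force" is the grip in N (left out, the last holds). Time passes only in rows, so rows that repeat a pose let the fingers close. It gives the time, the measured TCP pose, the force and the opening at its end, in the units of the state.
- r.get_state(): the state, without advancing time (a new reading comes with each control period).
- viewer.snapshot(name): name is "scene" or "top" or "wrist"; returns a dict with "color" (384x512x3 uint8, red, green, blue), "z_map" (384x512 float32, m along the optical axis (not along the pixel's ray), 0 where there is no reading), "fx", "fy", "cx", "cy" (pixels), "origin" and "attitude" of the camera in the world. Camera axes: x right, y up, looking along -z (the intrinsics and any distortion apply to the point x, -y, -z); pixel columns grow to the right and rows downward; lengths in m; the calibration is good to about 2 mm. A picture is of the moment at which its call begins.
- r.finish_job(): hands the job in, once; it reports no verdict.
Trained networks look in the newest picture that a camera, given by its name, has taken for a name from the list of things; names that differ only in an ending like _2 or _b are one class to them, and where a whole thing is asked for, a point or a joint stands for the part that bears it (a point fixed in the world has none). Each returns a list of dicts, best first, with "conf" (0 to 1); they miss things now and then, are a little off and sometimes report something else, mostly with a low value. They report only what shows in the picture. A call takes as long as a camera call. They do not tell look-alikes from the thing itself.
- viewer.outline_of(camera, label): "pixels" (384x512 bool, what is visible of it) and "at" ([column, row] in pixels, amid what is visible of it).
- viewer.pinpoint(camera, label): "at" ([column, row] in pixels: a listed point, or the origin of a listed thing).
The state is a dict: "clock": time; "q": joint angles; "qd": joint speeds; "joint_torque": joint torques, N m; "tool_pos": TCP position; "eef_rot": TCP orientation; "contact_force": force on the tool from outside, world axes, zero at the start; "moment": the same for the moment, N m; "opening": opening from 0.0 (shut) to 1.0 (fully open).
Only numpy, scipy, OpenCV 4.12 (cv2) and the standard library are available. Lean on these libraries where they do the work, as an engineer would, in place of code of your own. Each camera call takes 0.05 s, during which the arm holds its last target. There are 200 camera calls.

TASK

The white timer has slid off the block heater into the narrow gap between the heater and the warming plate, too tight for fingers: reach the hooked pick in behind it, drag it out onto the open bench with the hook, and do not touch it with the gripper until it is out. Put the pick back in the notches of its metal rest, and lay the timer face up, square and centred, on its green rubber pad on the heater's ledge. Set both down without dropping them, and do not disturb the dark timer, the dishes, the well plate or the tube rack.

Things in the scene. Friction and masses are not known exactly. Their poses are not given: they have to be found in the camera images.
- heater: Block heater, fixed: cream and black box 250 mm deep, 230 wide, 85 high. Origin: bottom corner at its front (robot side) left; x points back along its depth, the box spans y from 0 to -230 mm. The front 120 mm of its top is a flat ledge 85 mm up, carrying the pad and the dark timer; behind it is an aluminium block where tubes stand up to 124 mm above the bench (150 mm or more behind the front).
- gap_mouth (a point): Middle of the gap's mouth, on the bench, level with the heater's front. x points straight into the gap, z up (heater's axes). The gap is 58 mm wide, open at the top, between the heater's left side (85 mm high, 250 long) and the fixed white warming plate (60 mm high, 220 long, its front 0 to 20 mm farther back than the heater's).
- timer_mid (a point): White timer, grey screen and keys on top, 90 x 50 x 24 mm, about 0.1 kg; its centre, 12 mm above its underside. x along its 90 mm length, y across, z out of its face (up). It starts flat on the bench in the gap, face up, lengthways, near end 10 to 30 mm inside the mouth; the bench behind it is free. It slides easily on the bench (under 2 N).
- pad_top (a point): Green rubber pad, fixed flat on the heater's ledge, 106 x 66 x 2 mm; centre of its top, 87 mm above the bench, x along its 106 mm length (as the heater's x). The white timer belongs on it, lengths alike; its centre is then 99 mm above the bench. Pad and dark timer lie side by side, centres 105 to 115 mm apart; which is left varies.
- hook_handle (a point): Hooked pick, about 0.15 kg; centre of its black flat-sided handle (120 mm long, 16 wide, 22 high), x along it towards the hook, z up. A straight steel rod, 7 mm thick, carries on along the handle's axis and turns straight down 165 mm ahead of this point, ending 52 mm below it; it balances 20 mm ahead. It starts level in the rest, hook down, this point 58 mm above the bench.
- hook_tip (a point): Lowest point of the pick's down-turned end (axes as hook_handle).
- rest_seat (a point): Instrument rest, fixed: aluminium base 130 x 70 x 6 mm, two posts 42 mm before and behind its middle, each 8 mm thick with a flared notch for the handle, floor 47 mm and rim 62 mm above the bench. The point is where the handle's centre lies when seated, 58 mm above the bench; x along the handle, towards the hook. Between the posts the handle's sides are free to grip.
- dark_timer_mid (a point): Dark blue and black timer, loose, same size as the white one, lying on the heater's ledge beside the pad; its centre. Leave alone.
- dish_a_mid (a point): Clear dish, loose, 60 mm diameter, 14 mm high, on the bench in front of the heater; its centre. Leave alone.
- dish_b_mid (a point): Clear dish, loose, 56 mm diameter, 14 mm high, on the warming plate; its centre. Leave alone.
- well_plate_mid (a point): Clear four-well plate, loose, 66 x 66 x 12 mm, on the bench to the left; its centre. Leave alone.
- tube_rack_mid (a point): Red tube rack, loose, 110 x 62 x 45 mm, on the bench to the far left; its centre. Leave alone.
- hook: The pick as a whole; origin and axes as hook_handle.
- timer: The white timer as a whole; origin at the centre of its underside, axes as timer_mid.
Not all that is in view belongs to the job. What is shaped like the timer but orange is not meant.

How it is judged:
On the way, in this order (a step that is already met when the one before it is completed fails the run):
1. the timer is being drawn by the hook, its near end out of the gap's mouth (contact force between hook and timer above 0.05 N and x of timer_mid in the frame of gap_mouth between -0.035 and 0.04 m and height (world z) of timer_mid below 0.03 m), for 0.05 s.
2. the timer is wholly out of the gap, lying flat on the open bench (x of timer_mid in the frame of gap_mouth below -0.045 m and height (world z) of timer_mid below 0.017 m and angle between timer_mid's own z axis and vertical below 0.1 rad), for 0.1 s.
At the end, for the whole second after the job is handed in: The white timer lies still, face up and flat, on the green pad: centre within 15 mm of the pad's centre along each pad axis, length within 0.2 rad of the pad's. The pick lies still and level in both notches of its rest, hook down: within 15 mm lengthways, 6 mm sideways, 5 mm in height (x of timer_mid in the frame of pad_top between -0.015 and 0.015 m and y of timer_mid in the frame of pad_top between -0.015 and 0.015 m and z of timer_mid in the frame of pad_top between 0.008 and 0.016 m and angle between timer_mid's own z axis and vertical below 0.08 rad and angle between the x axis of timer_mid and the x axis of pad_top, either way round below 0.2 rad and linear speed of each of timer, hook below 0.02 m/s and x of hook_handle in the frame of rest_seat between -0.015 and 0.015 m and y of hook_handle in the frame of rest_seat between -0.006 and 0.006 m and z of hook_handle in the frame of rest_seat between -0.005 and 0.005 m and angle between hook_handle's own z axis and vertical below 0.1 rad and angle between the x axis of hook_handle and the x axis of rest_seat, either way round below 0.1 rad); the robot touches nothing.
It fails at once if the gripper's fingers touch the timer while any of it is still in the gap (contact force between the fingers and timer above 0.3 N and (x of timer_mid in the frame of gap_mouth above -0.045 m and y of timer_mid in the frame of gap_mouth between -0.029 and 0.029 m and height (world z) of timer_mid below 0.05 m)).
It fails at once if the timer is tipped over (angle between timer_mid's own z axis and vertical above 0.7 rad).
It fails at once if the timer or the pick is dropped or flung (moves faster than 0.5 m/s with no finger holding it) ((linear speed of timer above 0.5 m/s and not (contact force between the fingers and timer above 0.1 N)) or (linear speed of hook above 0.5 m/s and not (contact force between the fingers and hook above 0.1 N))).
It fails at once if the dark timer is moved by more than 10 mm (distance of dark_timer_mid from where it was at the start of the episode above 0.01 m).
It fails at once if a dish, the well plate or the tube rack is moved by more than 15 mm (distance of any of dish_a_mid, dish_b_mid, well_plate_mid, tube_rack_mid from where it was at the start of the episode above 0.015 m).
It also fails if it takes over 70 s, if anything falls off the work surface, if the arm or the gripper's body presses on something with over 40 N, if the wrist force passes 120 N, or if a joint passes its speed limit or range.

## Working session

There is one attempt and no reset: what is moved stays moved. The work goes in short steps, Python scripts to look and compute and a tool call to move; the robot and the scene stay as the last step left them, time stands still between calls to the robot, and variables do not carry over. Pictures are saved under pics/ and viewed, about 8 in all and at most 12, crops included, and the job is handed in when it is done.

Besides the shell and the picture viewer there is one more tool, called after "Request:" in YAML: its name, and indented under it one key for each argument. play_rows: Moves the arm, as the interface text tells. Its arguments: {"type":"object","properties":{"commands":{"type":"array","items":{"type":"object","properties":{"delta_rot":{"type":"array","items":{"type":"number","minimum":-1,"maximum":1}},"travel":{"type":"array","items":{"type":"number","minimum":-1,"maximum":1}},"gripper":{"type":"number"}}}},"force":{"type":"number"}},"required":["commands"]}

```bash
mkdir -p pics; ls
cat > h.py <<'E'
import numpy as np, cv2
from scipy.spatial.transform import Rotation as R
from plant import r, viewer
def snap(c,name=None):
    s=viewer.snapshot(c)
    if name: cv2.imwrite('pics/'+name+'.png',s['color'][...,::-1])
    return s
def camR(s):
    a=np.array(s['attitude'],float)
    return R.from_quat(a).as_matrix() if a.size==4 else a.reshape(3,3)
def ray(s,uv):
    d=np.array([(uv[0]-s['cx'])/s['fx'],-(uv[1]-s['cy'])/s['fy'],-1.])
    return camR(s)@d
def atz(s,uv,z):
    d=ray(s,uv);o=np.array(s['origin']);return o+d*(z-o[2])/d[2]
def cloud(s):
    v,u=np.mgrid[:384,:512];z=s['z_map']
    p=np.stack([(u-s['cx'])/s['fx']*z,-(v-s['cy'])/s['fy']*z,-z],-1)
    return p@camR(s).T+np.array(s['origin'])
def goal(pos,yaw=None,Rt=None):
    """row numbers for world target from current tool pose (tool down; yaw = world yaw of tool x)"""
    st=r.get_state();R0=R.from_quat(st['eef_rot'])
    t=R0.inv().apply(np.array(pos)-st['tool_pos'])/.15
    if Rt is None: Rt=R.from_matrix(np.array([[np.cos(yaw),np.sin(yaw),0],[np.sin(yaw),-np.cos(yaw),0],[0,0,-1]]))
    w=(R0.inv()*Rt).as_rotvec()/np.pi
    return t.round(4),w.round(4)
E
cat > a.py <<'E'
from h import *
st=r.get_state();print(st['tool_pos'],R.from_quat(st['eef_rot']).as_matrix().round(3),st['clock'])
for c in ['scene','top']:
    s=snap(c,c+'0');P=cloud(s);print(c,s['origin'],camR(s).round(3).tolist(),s['fx'],{k:v for k,v in s.items() if k not in('color','z_map')}.keys())
    for l in ['gap_mouth','timer_mid','pad_top','hook_handle','hook_tip','rest_seat','dark_timer_mid','dish_a_mid','dish_b_mid','well_plate_mid','tube_rack_mid','heater']:
        for d in viewer.pinpoint(c,l)[:2]:
            u,v=np.array(d['at']).round().astype(int)
            if 0<=u<512 and 0<=v<384: print(l,round(d['conf'],2),np.round(d['at'],1),P[v,u].round(3), 'atz0',atz(s,d['at'],{'gap_mouth':0,'timer_mid':.012,'pad_top':.087,'hook_handle':.058,'hook_tip':.006,'rest_seat':.058,'dark_timer_mid':.097}.get(l,0)).round(3))
E
python3 a.py
```

```text
pics
[ 0.23894149 -0.57681488  0.23790114] [[ 0.924  0.383 -0.001]
 [ 0.383 -0.924  0.002]
 [-0.    -0.002 -1.   ]] 0.0
scene [0.94648896 0.42194965 0.88455927] [[-0.741, -0.546, 0.392], [0.672, -0.615, 0.413], [0.016, 0.569, 0.822]] 380.36133000910394 dict_keys(['fx', 'fy', 'cx', 'cy', 'origin', 'attitude'])
gap_mouth 0.57 [287.  236.4] [0.579 0.15  0.001] atz0 [0.579 0.151 0.   ]
gap_mouth 0.56 [218.  185.6] [ 0.646 -0.04   0.087] atz0 [ 0.613 -0.091  0.   ]
timer_mid 0.94 [275.4 255. ] [0.647 0.175 0.026] atz0 [0.642 0.172 0.012]
timer_mid 0.71 [215.  149.6] [ 0.548 -0.183  0.022] atz0 [ 0.542 -0.191  0.012]
pad_top 0.68 [215.5 183.8] [ 0.646 -0.048  0.088] atz0 [ 0.647 -0.049  0.087]
pad_top 0.65 [205.9 105.1] [ 0.48  -0.306  0.07 ] atz0 [ 0.491 -0.291  0.087]
hook_handle 0.76 [205.2 106.1] [ 0.484 -0.306  0.068] atz0 [ 0.478 -0.314  0.058]
hook_tip 0.61 [164.3 146.2] [ 0.644 -0.312  0.001] atz0 [ 0.645 -0.306  0.006]
rest_seat 0.81 [207.1 105.9] [ 0.478 -0.304  0.066] atz0 [ 0.473 -0.311  0.058]
dark_timer_mid 0.69 [245.7 216.3] [0.659 0.083 0.109] atz0 [0.655 0.077 0.097]
dish_
[... 1162 characters left out ...]
0.317  0.058]
rest_seat 0.69 [126.1 206.7] [0.529 0.461 0.042] atz0 [0.528 0.456 0.058]
dish_a_mid 0.74 [177.9 168.4] [0.659 0.297 0.059] atz0 [0.67  0.307 0.   ]
dish_a_mid 0.64 [285.9 247.1] [ 0.417 -0.061  0.002] atz0 [ 0.417 -0.061  0.   ]
dish_b_mid 0.72 [127.3 206.7] [0.528 0.456 0.046] atz0 [0.535 0.468 0.   ]
dish_b_mid 0.6 [176.9 170.6] [0.649 0.3   0.059] atz0 [0.663 0.31  0.   ]
well_plate_mid 0.9 [159.  246.7] [0.405 0.353 0.006] atz0 [0.406 0.355 0.   ]
well_plate_mid 0.4 [232.9 195.7] [0.582 0.119 0.   ] atz0 [0.583 0.119 0.   ]
tube_rack_mid 0.79 [127.2 206.2] [0.532 0.456 0.047] atz0 [0.537 0.468 0.   ]
heater 0.89 [234.3 194.1] [ 0.589  0.116 -0.002] atz0 [0.588 0.114 0.   ]
```

```bash
cat > b.py <<'E'
import cv2,numpy as np
a=cv2.imread('pics/top0.png')[110:310,90:420]
b=cv2.imread('pics/scene0.png')[60:384,120:450]
cv2.imwrite('pics/v1.png',cv2.resize(a,(792,480)))
cv2.imwrite('pics/v2.png',cv2.resize(b,(611,600)))
from h import *
# geometry from depth
for c in ['top','scene']:
    s=snap(c);P=cloud(s).reshape(-1,3);C=s['color'].reshape(-1,3).astype(int)
    def box(m,n):
        q=P[m]
        if len(q)<20: print(n,len(q));return
        (cx,cy),(w,h),a=cv2.minAreaRect((q[:,:2]*1000).astype(np.float32)); print(c,n,len(q),round(cx),round(cy),round(w),round(h),round(a,1),'z',np.median(q[:,2]).round(3),np.median(C[m],0))
    x,y,z=P.T
    box((abs(z-.066)<.006)&(y<-.2)&(x>.35)&(x<.56),'handle')
    box((abs(z-.062)<.008)&(y<-.25)&(x>.55)&(x<.7),'rod')
    box((abs(z-.024)<.006)&(x>.59)&(x<.73)&(y>.11)&(y<.22),'timer')
    g=(C[:,1]>C[:,0]+25)&(C[:,1]>C[:,2]+10)&(abs(z-.087)<.006)
    box(g,'pad')
    box((abs(z-.109)<.006)&(x>.57)&(x<.74)&(abs(y)<.14),'dark')
    box((abs(z-.06)<.005)&(x>.55)&(y>.13)&(y<.45),'plate')
    box((abs(z-.085)<.005)&(x>.55)&(x<.72)&(abs(y)<.2),'ledge')
E
python3 b.py
```

```text
top handle 250 451 -522 468 179 85.2 z 0.067 [47.5 48.5 53. ]
top rod 117 626 -489 126 364 3.9 z 0.061 [90. 93. 99.]
top timer 367 664 164 129 54 4.4 z 0.024 [129. 131. 133.]
top pad 606 659 -39 106 64 4.8 z 0.087 [52. 99. 83.]
top dark 412 652 71 91 49 10.7 z 0.109 [86. 87. 95.]
top plate 2715 792 289 476 317 0.3 z 0.06 [43. 45. 47.]
top ledge 1907 661 17 130 230 3.9 z 0.086 [139. 144. 137.]
scene handle 334 455 -705 208 829 0.1 z 0.067 [43.5 38.  28. ]
scene rod 360 626 -714 812 149 89.9 z 0.061 [59.  50.5 39.5]
scene timer 692 658 159 137 53 4.5 z 0.024 [120. 118. 113.]
scene pad 855 656 -38 105 65 5.5 z 0.087 [46. 80. 65.]
scene dark 695 652 74 90 49 10.2 z 0.109 [74. 74. 75.]
scene plate 6338 799 250 449 239 0.0 z 0.06 [33. 33. 33.]
scene ledge 3221 661 18 135 233 4.3 z 0.085 [141. 140. 124.]
```

View pics/v1.png

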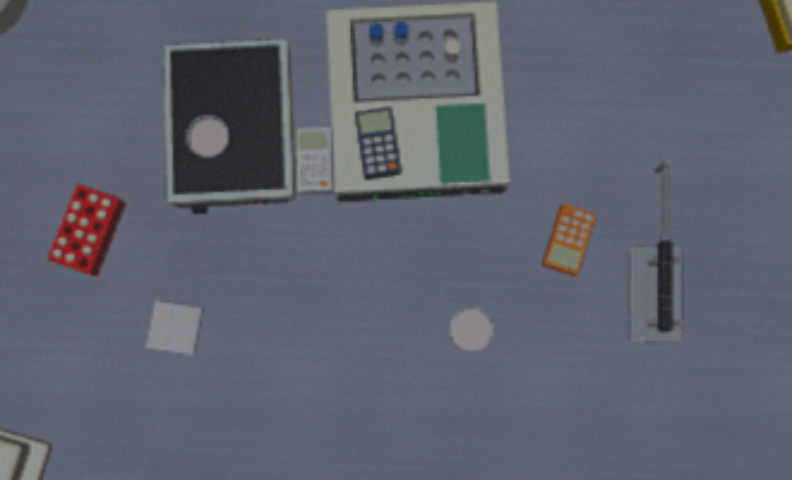

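View pics/v2.png

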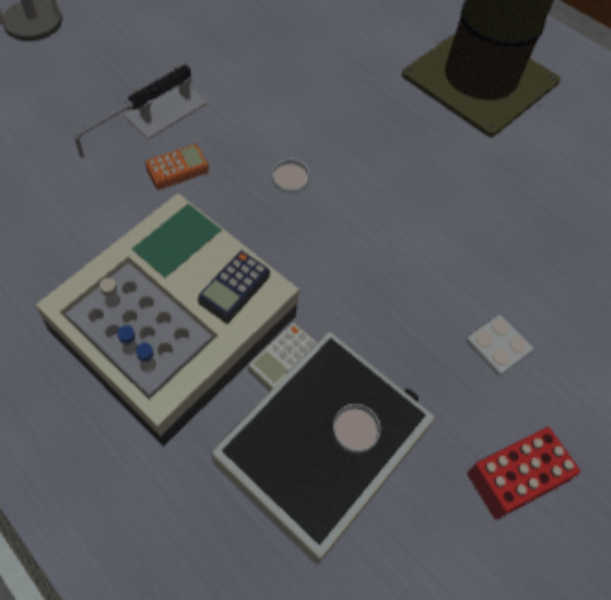

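Top view (crop): the white timer is in the gap at crop (313,160). Left and right of it are the plate and heater, and the pad is at (463,143). The pick sits in its rest at (665,285) with the hook end at (660,168), beside the orange decoy. The scene view agrees. Next I'll refine the handle and timer positions.

```bash
cat > c.py <<'E'
from h import *
for c in ['top','scene']:
    s=snap(c);P3=cloud(s);P=P3.reshape(-1,3);C=s['color'].reshape(-1,3).astype(int);x,y,z=P.T
    def box(m,n):
        q=P[m]
        if len(q)<20: print(n,len(q));return
        (cx,cy),(w,h),a=cv2.minAreaRect((q[:,:2]*1000).astype(np.float32))
        mu=q.mean(0); e=np.linalg.svd(q[:,:2]-mu[:2],full_matrices=False)[2][0]
        print(c,n,len(q),'rect',round(cx),round(cy),round(w),round(h),round(a,1),'mean',mu.round(4),'pca yaw',np.degrees(np.arctan(e[1]/e[0])).round(1))
    near=(y<-.25)&(y>-.38)
    dark=C.max(1)<75
    box((abs(z-.067)<.006)&near&(x>.38)&(x<.56)&dark,'handle')
    box((z>.045)&(z<.075)&near&(x>.54)&(x<.7),'rod')
    box((abs(z-.006)<.004)&near&(x>.38)&(x<.58)&(C.min(1)>110),'base')
    for d in viewer.outline_of(c,'timer')[:2]:
        m=d['pixels'].ravel()&(z>.012)&(z<.03); print(round(d['conf'],2)); box(m,'timer')
    for d in viewer.outline_of(c,'hook')[:1]:
        m=d['pixels'].ravel()&(z>.04)&(z<.08)&near; print(round(d['conf'],2)); box(m,'hook')
    # ledge front edge, left edge
    L=(abs(z-.0855)<.005)&(x>.55)&(x<.80)&(y>-.13)&(y<.16)
    q=P[L]; box(L&(x<.7),'ledge')
    f=[(np.percentile(q[abs(q[:,1]-t)<.008][:,0],2)) for t in (-.08,-.04,0,.04,.08)]; print('front x',np.round(f,3))
E
python3 c.py
```

```text
top handle 167 rect 479 -311 15 118 89.7 mean [ 0.4781 -0.3114  0.0681] pca yaw -0.0
top rod 68 rect 593 -314 10 103 87.8 mean [ 0.5896 -0.3129  0.0609] pca yaw -0.6
top base 22 rect 474 -310 126 63 1.0 mean [ 0.4807 -0.2952  0.0055] pca yaw -1.2
0.6
top timer 376 rect 543 -193 51 90 72.3 mean [ 0.5428 -0.1916  0.0241] pca yaw -18.9
0.6
top hook 227 rect 528 -312 16 215 89.7 mean [ 0.4821 -0.3106  0.0665] pca yaw -0.4
top ledge 1568 rect 650 17 111 232 2.7 mean [0.6466 0.0082 0.0856] pca yaw -86.5
front x [0.608 0.606 0.601 0.598 0.592]
scene handle 196 rect 478 -307 119 26 0.8 mean [ 0.4795 -0.3089  0.0673] pca yaw -0.5
scene rod 96 rect 593 -312 12 106 89.5 mean [ 0.5933 -0.3121  0.0592] pca yaw -0.8
base 0
0.78
scene timer 632 rect 643 161 90 45 4.4 mean [0.6456 0.1619 0.0241] pca yaw 3.8
0.62
scene timer 458 rect 543 -191 53 89 71.1 mean [ 0.5448 -0.1876  0.023 ] pca yaw -17.9
0.61
scene hook 338 rect 519 -314 36 200 82.2 mean [ 0.4925 -0.3086  0.0632] pca yaw -1.5
scene ledge 2588 rect 650 17 114 233 4.0 mean [0.6493 0.0151 0.0856] pca yaw -88.2
front x [0.607 0.605 0.599 0.595 0.591]
```

```bash
cat > g.py <<'E'
import sys
from h import *
p=list(map(float,sys.argv[1:4]))
print(*goal(p,np.radians(float(sys.argv[4]))))
E
python3 g.py .486 -.311 .12 -0.6
```

```text
[ 2.1996 -1.0113  0.7916] [ 0.     -0.      0.1284]
```

Request:
play_rows:
  commands:
    - {"delta_rot": [0,0,0.04],"travel": [0.35,-0.16,0],"gripper": 0}
    - {"delta_rot": [0,0,0.09],"travel": [0.7,-0.32,0],"gripper": 0}
    - {"delta_rot": [0,0,0.1284],"travel": [1,-0.46,0],"gripper": 0}
    - {"delta_rot": [0,0,0.1284],"travel": [1,-0.46,0],"gripper": 0}

```text
clock: 2.2
tool_pos: [0.3561, -0.4519, 0.2389]
eef_rot: [1.0, -0.001, 0.001, -0.001]
contact_force: [-0.9, -0.5, -0.5]
opening: 0.57
```

```bash
python3 g.py .486 -.311 .12 -0.6
```

```text
[ 0.8623 -0.939   0.797 ] [-0.0007 -0.0008  0.0028]
```

Request:
play_rows:
  commands:
    - {"delta_rot": [0,0,0],"travel": [0.4,-0.4,0.2],"gripper": 0}
    - {"delta_rot": [0,0,0.003],"travel": [0.7,-0.75,0.5],"gripper": 0}
    - {"delta_rot": [0,0,0.003],"travel": [0.862,-0.939,0.8],"gripper": 0}
    - {"delta_rot": [0,0,0.003],"travel": [0.862,-0.939,0.8],"gripper": 0}
    - {"delta_rot": [0,0,0.003],"travel": [0.862,-0.939,0.8],"gripper": 0}

```text
clock: 2.82
tool_pos: [0.4827, -0.3142, 0.1168]
eef_rot: [1.0, -0.008, -0.001, -0.002]
contact_force: [0.2, -0.2, 0.0]
opening: 0.5
```

```bash
cat > w.py <<'E'
from h import *
s=snap('wrist','w1');P=cloud(s).reshape(-1,3);C=s['color'].reshape(-1,3).astype(int);x,y,z=P.T
near=(y<-.25)&(y>-.38)
for n,m in dict(handle=(abs(z-.068)<.005)&near&(x>.38)&(x<.56)&(C.max(1)<90),rod=(z>.05)&(z<.075)&near&(x>.56)&(x<.66),rim=(abs(z-.061)<.003)&near&(x>.4)&(x<.535)).items():
    q=P[m]
    if len(q)<20: print(n,len(q));continue
    mu=q.mean(0); e=np.linalg.svd(q[:,:2]-mu[:2],full_matrices=False)[2][0]
    print(n,len(q),cv2.minAreaRect((q[:,:2]*1000).astype(np.float32)),mu.round(4),np.degrees(np.arctan(e[1]/e[0])).round(2),np.percentile(q[:,0],[1,99]).round(3))
print(r.get_state()['tool_pos'])
E
python3 w.py; python3 g.py .486 -.311 .043 -0.6
```

```text
handle 3642 ((488.0177307128906, -311.91168212890625), (15.289145469665527, 101.45242309570312), 89.54206085205078) [ 0.4916 -0.3122  0.0685] -0.6 [0.44  0.538]
rod 977 ((582.4614868164062, -312.4462585449219), (6.460611343383789, 44.665252685546875), 89.2458267211914) [ 0.5831 -0.3126  0.0606] -0.49 [0.56  0.604]
rim 331 ((476.300048828125, -311.6482238769531), (42.415077209472656, 87.242431640625), 89.56214904785156) [ 0.4968 -0.3114  0.0606] 0.67 [0.434 0.52 ]
[ 0.48178644 -0.3170567   0.11812726]
[ 0.0281 -0.0409  0.5008] [-0.      0.0005 -0.0026]
```

View pics/w1.png

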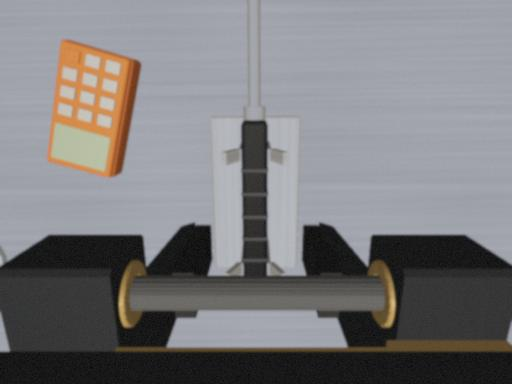

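Request:
play_rows:
  commands:
    - {"delta_rot": [0,0,0],"travel": [0,0,0],"gripper": 0}
    - {"delta_rot": [0,0,0],"travel": [0,0,0],"gripper": 0}

```text
clock: 3.12
tool_pos: [0.4815, -0.319, 0.1198]
eef_rot: [1.0, -0.012, 0.001, 0.001]
contact_force: [-0.2, 0.7, -0.6]
opening: 0.498
```

```bash
python3 -c "
from h import *
st=r.get_state();print(st['tool_pos'],st['qd'])
s=snap('wrist');st=r.get_state();print(st['tool_pos']);snap('wrist');st=r.get_state();print(st['tool_pos'],R.from_quat(st['eef_rot']).as_matrix().round(3))"; python3 g.py .486 -.312 .043 -0.6
```

```text
[ 0.48146825 -0.31904778  0.11984977] [-0.0044146   0.00252715 -0.00910211  0.00443822 -0.00260061 -0.00200341
 -0.00225521]
[ 0.48162431 -0.31863637  0.11973992]
[ 0.48181255 -0.31820133  0.11958644] [[ 1.    -0.022  0.001]
 [-0.022 -1.    -0.001]
 [ 0.001  0.001 -1.   ]]
[ 0.0265 -0.0426  0.5106] [ 0.0004 -0.0003 -0.0036]
```

```bash
cat > w2.py <<'E'
from h import *
s=snap('wrist');P=cloud(s);C=s['color'].astype(int)
st=r.get_state();T=R.from_quat(st['eef_rot'])
print(st['tool_pos'],s['origin'],'cam in tool',T.inv().apply(np.array(s['origin'])-st['tool_pos']).round(4))
print((T.inv()*R.from_matrix(camR(s))).as_matrix().round(3).tolist(),s['cx'])
x,y,z=P[...,0],P[...,1],P[...,2]
m=(abs(z-.068)<.005)&(y<-.25)&(y>-.38)&(x>.42)&(x<.56)&(C.max(2)<90)
v,u=np.nonzero(m);print('handle px by row',[(k,u[v==k].mean().round(1)) for k in (140,180,220,260) if (v==k).any()])
Q=T.inv().apply(P[m]-st['tool_pos']);print('handle in tool',Q.mean(0).round(4),'xmax',np.percentile(Q[:,0],99).round(4))
E
python3 w2.py
```

```text
[ 0.48190468 -0.31779757  0.11940653] [ 0.54933236 -0.31885514  0.26548344] cam in tool [ 0.0676 -0.0003 -0.146 ]
[[0.0, 0.966, 0.26], [1.0, -0.0, -0.0], [-0.0, 0.26, -0.966]] 256.64583603540103
handle px by row [(140, np.float64(247.0)), (180, np.float64(247.0)), (220, np.float64(248.0)), (260, np.float64(248.0))]
handle in tool [ 0.0086 -0.006   0.0508] xmax 0.0563
```

Request:
play_rows:
  commands:
    - {"delta_rot": [0,0,-0.003],"travel": [0.026,-0.042,0.2],"gripper": 0}
    - {"delta_rot": [0,0,-0.003],"travel": [0.026,-0.042,0.3],"gripper": 0}
    - {"delta_rot": [0,0,-0.003],"travel": [0.026,-0.042,0.3],"gripper": 0}
    - {"delta_rot": [0,0,-0.003],"travel": [0.026,-0.042,0.3],"gripper": 0}
    - {"delta_rot": [0,0,-0.003],"travel": [0.026,-0.042,0.3],"gripper": 0}
    - {"delta_rot": [0,0,-0.003],"travel": [0.026,-0.042,0.3],"gripper": 0}

```text
clock: 4.03
tool_pos: [0.4865, -0.3109, 0.0743]
eef_rot: [1.0, -0.005, 0.0, 0.0]
contact_force: [0.9, -0.3, -0.8]
opening: 0.498
```

```bash
python3 w2.py;python3 g.py .486 -.312 .043 -0.6
```

```text
[ 0.48644595 -0.31076553  0.07418545] [ 0.55406306 -0.31086963  0.22020561] cam in tool [ 0.0677 -0.0005 -0.146 ]
[[0.001, 0.966, 0.26], [1.0, -0.001, -0.0], [0.0, 0.26, -0.966]] 256.64583603540103
handle px by row [(140, np.float64(260.0)), (180, np.float64(260.0)), (220, np.float64(260.2)), (260, np.float64(259.5))]
handle in tool [0.005  0.001  0.0056] xmax 0.052
[-0.003   0.0082  0.2079] [ 0.0002 -0.0002 -0.0001]
```

Request:
play_rows:
  commands:
    - {"delta_rot": [0,0,0],"travel": [0,0.006,0.12],"gripper": 0}
    - {"delta_rot": [0,0,0],"travel": [0,0.006,0.205],"gripper": 0}
    - {"delta_rot": [0,0,0],"travel": [0,0.006,0.205],"gripper": 0}
    - {"delta_rot": [0,0,0],"travel": [0,0.006,0.205],"gripper": 0}
    - {"delta_rot": [0,0,0],"travel": [0,0.006,0.205],"gripper": -1}
    - {"delta_rot": [0,0,0],"travel": [0,0.006,0.205],"gripper": -1}
    - {"delta_rot": [0,0,0],"travel": [0,0.006,0.205],"gripper": -1}
    - {"delta_rot": [0,0,0],"travel": [0,0.006,0.205],"gripper": -1}
    - {"delta_rot": [0,0,0],"travel": [0,0.006,0.205],"gripper": -1}
    - {"delta_rot": [0,0,0],"travel": [0,0.006,0.205],"gripper": -1}
  force: 45

```text
clock: 5.32
tool_pos: [0.4864, -0.3117, 0.0432]
eef_rot: [1.0, -0.005, 0.0, 0.0]
contact_force: [-0.5, -0.8, 3.5]
opening: 0.176
```

```bash
python3 -c "
from h import *
st=r.get_state();print(st['tool_pos'],st['opening']*88,st['contact_force'])"
```

```text
[ 0.48639379 -0.31167321  0.04324515] 15.464645768080144 [-0.50508061 -0.75147829  3.52171104]
```

Request:
play_rows:
  commands:
    - {"delta_rot": [0,0,0],"travel": [0,0,-0.1],"gripper": -1}
    - {"delta_rot": [0,0,0],"travel": [0,0,-0.2],"gripper": -1}
    - {"delta_rot": [0,0,0],"travel": [0,0,-0.4],"gripper": -1}
    - {"delta_rot": [0,0,0],"travel": [0,0,-0.65],"gripper": -1}
    - {"delta_rot": [0,0,0],"travel": [0,0,-0.9],"gripper": -1}
    - {"delta_rot": [0,0,0],"travel": [0,0,-1],"gripper": -1}
    - {"delta_rot": [0,0,0],"travel": [0,0,-1],"gripper": -1}
    - {"delta_rot": [0,0,0],"travel": [0,0,-1],"gripper": -1}

```text
clock: 6.32
tool_pos: [0.4853, -0.3109, 0.1917]
eef_rot: [1.0, -0.005, -0.001, -0.001]
contact_force: [-0.3, -0.4, -2.5]
opening: 0.177
```

```bash
python3 g.py .552 .153 .2 4.6; python3 -c "
from h import *
st=r.get_state();print(st['tool_pos'],st['opening']*88,st['contact_force'])"
```

```text
[ 0.4123 -3.0971 -0.0524] [-0.0004  0.0007 -0.0289]
[ 0.48530343 -0.31087795  0.19168606] 15.604352796841471 [-0.34820317 -0.36355255 -2.45096264]
```

Request:
play_rows:
  commands:
    - {"delta_rot": [0,0,0],"travel": [0,-0.2,-0.05],"gripper": -1}
    - {"delta_rot": [0,0,0],"travel": [0,-0.45,-0.05],"gripper": -1}
    - {"delta_rot": [0,0,0],"travel": [0,-0.75,-0.05],"gripper": -1}
    - {"delta_rot": [0,0,0],"travel": [0,-1,-0.05],"gripper": -1}

```text
clock: 6.82
tool_pos: [0.4869, -0.1594, 0.199]
eef_rot: [1.0, -0.005, -0.001, -0.001]
contact_force: [0.3, 1.1, -0.9]
opening: 0.176
```

Request:
play_rows:
  commands:
    - {"delta_rot": [0,0,0],"travel": [0.1,-0.25,0],"gripper": -1}
    - {"delta_rot": [0,0,-0.01],"travel": [0.2,-0.5,0],"gripper": -1}
    - {"delta_rot": [0,0,-0.02],"travel": [0.3,-0.75,0],"gripper": -1}
    - {"delta_rot": [0,0,-0.029],"travel": [0.41,-1,0],"gripper": -1}

```text
clock: 7.32
tool_pos: [0.5503, -0.0109, 0.1988]
eef_rot: [0.999, 0.041, -0.002, 0.0]
contact_force: [0.5, 0.0, -2.7]
opening: 0.177
```

```bash
python3 g.py .552 .153 .2 4.6
```

```text
[ 0.1006 -1.0879 -0.0081] [0.     0.0011 0.0004]
```

Request:
play_rows:
  commands:
    - {"delta_rot": [0,0,0],"travel": [0.03,-0.3,0],"gripper": -1}
    - {"delta_rot": [0,0,0],"travel": [0.05,-0.6,0],"gripper": -1}
    - {"delta_rot": [0,0,0],"travel": [0.08,-0.85,0],"gripper": -1}
    - {"delta_rot": [0,0,0],"travel": [0.1,-1,0],"gripper": -1}
    - {"delta_rot": [0,0,0],"travel": [0.1,-1,0],"gripper": -1}
    - {"delta_rot": [0,0,0],"travel": [0.1,-1,0],"gripper": -1}
    - {"delta_rot": [0,0,0],"travel": [0.1,-1,0],"gripper": -1}

```text
clock: 8.2
tool_pos: [0.5537, 0.1365, 0.2001]
eef_rot: [0.999, 0.039, -0.0, 0.001]
contact_force: [0.1, 0.0, -1.4]
opening: 0.175
```

```bash
python3 -c "
from h import *
s=snap('wrist','w2');P=cloud(s)
st=r.get_state();T=R.from_quat(st['eef_rot']);Q=T.inv().apply((P-st['tool_pos']).reshape(-1,3)).reshape(P.shape)
m=(Q[...,0]>.06)&(Q[...,0]<.22)&(abs(Q[...,1])<.02)&(Q[...,2]<.03)&(Q[...,2]>-.06)
q=Q[m];print(len(q),[(a,q[(q[:,0]>a)&(q[:,0]<a+.02)].mean(0).round(4)) for a in (.06,.08,.1,.12,.14)],q.max(0),q.min(0))
print(st['tool_pos'])
g=np.array([.587,.156]);e=np.radians(4.6);d=np.array([np.cos(e),np.sin(e)]);n=np.array([-d[1],d[0]])
for z0,z1,nm in((.018,.03,'timer'),(.08,.09,'heater'),(.05,.066,'plate'),(-.01,.008,'bench')):
  k=(P[...,2]>z0)&(P[...,2]<z1)&(P[...,0]>.55)&(P[...,0]<.8)&(abs(P[...,1]-.16)<.1)&(s['z_map']>0)
  X=(P[k][:,:2]-g)@d;Y=(P[k][:,:2]-g)@n
  print(nm,k.sum(),'x',np.percentile(X,[1,5,95,99]).round(3),'y',np.percentile(Y,[1,5,95,99]).round(3))
"; python3 g.py .552 .153 .2 4.6
```

```text
2288 [(0.06, array([ 0.0696, -0.0003, -0.0172])), (0.08, array([ 0.0903, -0.0004, -0.017 ])), (0.1, array([ 0.1012, -0.0003, -0.0168])), (0.12, array([nan, nan, nan])), (0.14, array([nan, nan, nan]))] [ 0.10267619  0.0057724  -0.01315366] [ 0.06000063 -0.00683577 -0.02239131]
[0.55377478 0.13679213 0.20031347]
timer 3852 x [0.015 0.019 0.099 0.104] y [-0.008 -0.006  0.03   0.031]
heater 7437 x [-0.     0.003  0.097  0.102] y [-0.093 -0.079 -0.03  -0.028]
plate 11627 x [0.004 0.009 0.105 0.109] y [-0.028  0.033  0.096  0.1  ]
bench 5737 x [-0.041 -0.036  0.12   0.124] y [-0.092 -0.084  0.092  0.103]
[-0.0034 -0.1086  0.002 ] [ 0.0003  0.0001 -0.0007]<string>:6: RuntimeWarning: Mean of empty slice.
  ret = um.true_divide(
```

View pics/w2.png

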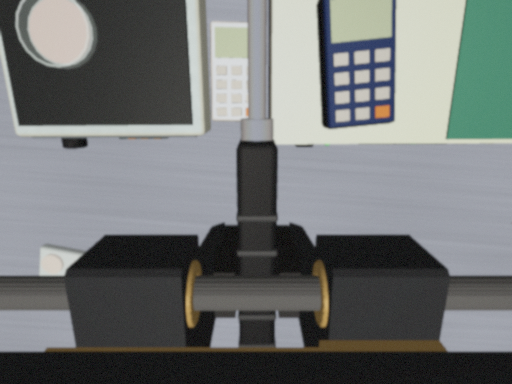

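Request:
play_rows:
  commands:
    - {"delta_rot": [0,0,0],"travel": [0.017,-0.109,0],"gripper": -1}
    - {"delta_rot": [0,0,0],"travel": [0.017,-0.109,0],"gripper": -1}
    - {"delta_rot": [0,0,0],"travel": [0.017,-0.109,0.2],"gripper": -1}
    - {"delta_rot": [0,0,0],"travel": [0.017,-0.109,0.35],"gripper": -1}
    - {"delta_rot": [0,0,0],"travel": [0.017,-0.109,0.35],"gripper": -1}
    - {"delta_rot": [0,0,0],"travel": [0.017,-0.109,0.35],"gripper": -1}

```text
clock: 9.0
tool_pos: [0.5556, 0.1553, 0.1487]
eef_rot: [0.999, 0.04, 0.001, -0.0]
contact_force: [-0.4, -0.3, -1.6]
opening: 0.177
```

```bash
python3 g.py .555 .1535 .046 4.6; python3 -c "
from h import *
s=snap('scene','s2');cv2.imwrite('pics/s2c.png',cv2.resize(s['color'][150:340,200:380,::-1],None,fx=3,fy=3))
print([ (d['conf'],atz(s,d['at'],.11)) for d in viewer.pinpoint('scene','hook_tip')[:2]])
print(r.get_state()['tool_pos'])"
```

```text
[-0.0062  0.0118  0.6849] [-0.0001 -0.0004  0.0001]
[(0.7, array([0.71125723, 0.16937766, 0.11      ]))]
[0.55582199 0.15537727 0.14908305]
```

View pics/s2c.png

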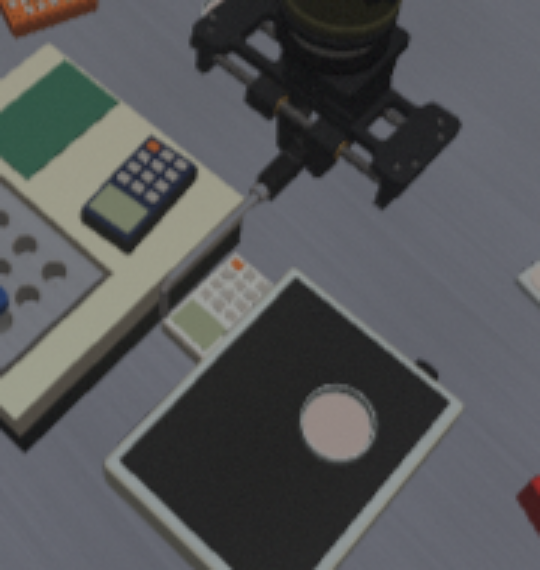

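Scene crop: the pick is held level and its hook is above the gap. The detected tip at (.711,.169) matches what I predicted. Lowering now.

Request:
play_rows:
  commands:
    - {"delta_rot": [0,0,0],"travel": [0,0.01,0.15],"gripper": -1}
    - {"delta_rot": [0,0,0],"travel": [0,0.01,0.3],"gripper": -1}
    - {"delta_rot": [0,0,0],"travel": [0,0.01,0.42],"gripper": -1}
    - {"delta_rot": [0,0,0],"travel": [0,0.01,0.5],"gripper": -1}
    - {"delta_rot": [0,0,0],"travel": [0,0.01,0.58],"gripper": -1}
    - {"delta_rot": [0,0,0],"travel": [0,0.01,0.64],"gripper": -1}
    - {"delta_rot": [0,0,0],"travel": [0,0.01,0.68],"gripper": -1}
    - {"delta_rot": [0,0,0],"travel": [0,0.01,0.68],"gripper": -1}
    - {"delta_rot": [0,0,0],"travel": [0,0.01,0.68],"gripper": -1}
    - {"delta_rot": [0,0,0],"travel": [0,0.01,0.68],"gripper": -1}

```text
clock: 10.35
tool_pos: [0.5554, 0.1537, 0.0463]
eef_rot: [0.999, 0.04, 0.0, -0.0]
contact_force: [-0.0, -0.0, -2.1]
opening: 0.176
```

```bash
python3 g.py .555 .1535 .046 4.6; python3 -c "
from h import *
st=r.get_state();print(st['tool_pos'],st['contact_force'])
g=np.array([.587,.156]);e=np.radians(4.6);d=np.array([np.cos(e),np.sin(e)]);n=np.array([-d[1],d[0]])
print((st['tool_pos'][:2]-g)@d,(st['tool_pos'][:2]-g)@n)"
```

```text
[-0.0028  0.0008  0.0022] [-0.     -0.0002  0.0001]
[0.55541437 0.15365173 0.04633646] [-0.01394977 -0.04519304 -2.1315473 ]
-0.03167221654152778 0.00019243012793535626
```

Request:
play_rows:
  commands:
    - {"delta_rot": [0,0,0],"travel": [-0.06,-0.015,0],"gripper": -1}
    - {"delta_rot": [0,0,0],"travel": [-0.12,-0.015,0],"gripper": -1}
    - {"delta_rot": [0,0,0],"travel": [-0.2,-0.015,0],"gripper": -1}
    - {"delta_rot": [0,0,0],"travel": [-0.28,-0.015,0],"gripper": -1}
    - {"delta_rot": [0,0,0],"travel": [-0.36,-0.015,0],"gripper": -1}
    - {"delta_rot": [0,0,0],"travel": [-0.44,-0.015,0],"gripper": -1}
    - {"delta_rot": [0,0,0],"travel": [-0.52,-0.015,0],"gripper": -1}
    - {"delta_rot": [0,0,0],"travel": [-0.58,-0.015,0],"gripper": -1}

```text
clock: 11.35
tool_pos: [0.4674, 0.1488, 0.046]
eef_rot: [0.999, 0.04, -0.0, 0.0]
contact_force: [1.3, -0.9, -1.7]
opening: 0.177
```

```bash
cat > t.py <<'E'
from h import *
import sys
st=r.get_state();print(st['tool_pos'],st['contact_force'],st['opening']*88)
g=np.array([.587,.156]);e=np.radians(4.6);d=np.array([np.cos(e),np.sin(e)]);n=np.array([-d[1],d[0]])
print('tcp depth',(st['tool_pos'][:2]-g)@d,(st['tool_pos'][:2]-g)@n)
s=snap('scene',sys.argv[1]);P=cloud(s);x,y,z=P[...,0],P[...,1],P[...,2]
for o in viewer.outline_of('scene','timer')[:3]:
    m=o['pixels']&(z>.015)&(z<.032);q=P[m]
    if len(q)<50: continue
    (cx,cy),wh,a=cv2.minAreaRect((q[:,:2]*1000).astype(np.float32)); c=np.array([cx,cy])/1000-g
    print(round(o['conf'],2),len(q),'ctr',round(cx),round(cy),'wh',np.round(wh),round(a,1),'gap frame',(c@d).round(3),(c@n).round(3),'z',np.median(q[:,2]))
E
python3 t.py s3
```

```text
[0.46739007 0.14879703 0.04599242] [ 1.33301446 -0.86979538 -1.73801853] 15.57280596206947
tcp depth -0.11980232709574651 0.0024128198828823454
0.7 505 ctr 577 156 wh [94. 50.] 1.4 gap frame -0.01 0.0 z 0.024215864260259012
0.57 435 ctr 542 -190 wh [52. 90.] 74.1 gap frame -0.072 -0.341 z 0.02395395422387081
```

Request:
play_rows:
  commands:
    - {"delta_rot": [0,0,0],"travel": [-0.08,0,0],"gripper": -1}
    - {"delta_rot": [0,0,0],"travel": [-0.16,0,0],"gripper": -1}
    - {"delta_rot": [0,0,0],"travel": [-0.24,0,0],"gripper": -1}
    - {"delta_rot": [0,0,0],"travel": [-0.32,0,0],"gripper": -1}
    - {"delta_rot": [0,0,0],"travel": [-0.4,0,0],"gripper": -1}
    - {"delta_rot": [0,0,0],"travel": [-0.46,0,0],"gripper": -1}
    - {"delta_rot": [0,0,0],"travel": [-0.5,0,0],"gripper": -1}
    - {"delta_rot": [0,0,0],"travel": [-0.53,0,0],"gripper": -1}
    - {"delta_rot": [0,0,0],"travel": [-0.53,0,0],"gripper": -1}

```text
clock: 12.58
tool_pos: [0.3967, 0.1452, 0.0539]
eef_rot: [0.999, 0.041, -0.007, 0.003]
contact_force: [0.7, 0.4, -1.8]
opening: 0.176
```

```bash
python3 t.py s4
```

```text
[0.3966998  0.14519575 0.05389378] [ 0.66940719  0.43418825 -1.78435095] 15.480341441785429
tcp depth -0.19055371218351635 0.004492426627302306
0.91 436 ctr 543 -192 wh [51. 88.] 73.0 gap frame -0.072 -0.343 z 0.024037413791112794
0.6 440 ctr 506 149 wh [89. 50.] 9.4 gap frame -0.082 -0.001 z 0.024189508356275535
```

Request:
play_rows:
  commands:
    - {"delta_rot": [0,0,0],"travel": [0.1,0,-0.04],"gripper": -1}
    - {"delta_rot": [0,0,0],"travel": [0.15,0,-0.04],"gripper": -1}
    - {"delta_rot": [0,0,0],"travel": [0.15,0,-0.2],"gripper": -1}
    - {"delta_rot": [0,0,0],"travel": [0.15,0,-0.4],"gripper": -1}
    - {"delta_rot": [0,0,0],"travel": [0.15,0,-0.7],"gripper": -1}
    - {"delta_rot": [0,0,0],"travel": [0.2,0,-1],"gripper": -1}
    - {"delta_rot": [0,0,0],"travel": [0.2,0,-1],"gripper": -1}

```text
clock: 13.55
tool_pos: [0.4304, 0.1492, 0.2055]
eef_rot: [0.999, 0.04, -0.005, 0.001]
contact_force: [0.4, 0.2, -2.0]
opening: 0.173
```

```bash
python3 t.py s5; python3 g.py .4864 -.3117 .19 -.57
```

```text
[0.43035077 0.14924926 0.205483  ] [ 0.41400486  0.16987673 -1.96134465] 15.198603994126124
tcp depth -0.15668604898701402 0.0058341010894949
0.87 545 ctr 506 150 wh [87. 48.] 9.7 gap frame -0.081 0.0 z 0.02443335310136474
0.64 426 ctr 542 -192 wh [52. 89.] 72.9 gap frame -0.073 -0.343 z 0.02407994200819319
[0.1445 3.0843 0.0971] [0.0018 0.0054 0.0287]
```

Request:
play_rows:
  commands:
    - {"delta_rot": [0,0,0],"travel": [0,0.25,0],"gripper": -1}
    - {"delta_rot": [0,0.003,0.01],"travel": [0.05,0.5,0],"gripper": -1}
    - {"delta_rot": [0.001,0.005,0.02],"travel": [0.1,0.75,0],"gripper": -1}
    - {"delta_rot": [0.002,0.005,0.0287],"travel": [0.15,1,0],"gripper": -1}

```text
clock: 14.15
tool_pos: [0.4616, -0.0005, 0.2016]
eef_rot: [1.0, -0.005, -0.002, -0.0]
contact_force: [0.9, -0.3, -2.0]
opening: 0.174
```

Request:
play_rows:
  commands:
    - {"delta_rot": [0,0,0],"travel": [0,0.25,0],"gripper": -1}
    - {"delta_rot": [0,0,0],"travel": [0.05,0.5,0],"gripper": -1}
    - {"delta_rot": [0,0,0],"travel": [0.1,0.75,0],"gripper": -1}
    - {"delta_rot": [0,0,0],"travel": [0.15,1,0],"gripper": -1}

```text
clock: 14.65
tool_pos: [0.4827, -0.1502, 0.2012]
eef_rot: [1.0, -0.004, -0.002, -0.001]
contact_force: [0.4, 0.0, -1.7]
opening: 0.183
```

```bash
python3 g.py .4864 -.3117 .14 -.57
```

```text
[0.0361 1.0771 0.4056] [-0.0007  0.0015  0.0004]
```

Request:
play_rows:
  commands:
    - {"delta_rot": [0,0,0],"travel": [0,0.25,0],"gripper": -1}
    - {"delta_rot": [0,0,0],"travel": [0.02,0.5,0.1],"gripper": -1}
    - {"delta_rot": [0,0,0],"travel": [0.036,0.75,0.2],"gripper": -1}
    - {"delta_rot": [0,0.001,0],"travel": [0.036,1,0.3],"gripper": -1}
    - {"delta_rot": [0,0.001,0],"travel": [0.036,1,0.4],"gripper": -1}
    - {"delta_rot": [0,0.001,0],"travel": [0.036,1,0.4],"gripper": -1}
    - {"delta_rot": [0,0.001,0],"travel": [0.036,1,0.4],"gripper": -1}
    - {"delta_rot": [0,0.001,0],"travel": [0.036,1,0.4],"gripper": -1}

```text
clock: 15.65
tool_pos: [0.489, -0.2986, 0.1439]
eef_rot: [1.0, -0.004, 0.002, -0.0]
contact_force: [-0.1, -0.5, -2.3]
opening: 0.178
```

```bash
cat > k.py <<'E'
from h import *
s=snap('wrist','w3');P=cloud(s);C=s['color'].astype(int)
st=r.get_state();T=R.from_quat(st['eef_rot']);Q=T.inv().apply((P-st['tool_pos']).reshape(-1,3)).reshape(P.shape)
m=(Q[...,0]>.01)&(Q[...,0]<.22)&(abs(Q[...,1])<.02)&(Q[...,2]<.0)&(Q[...,2]>-.06)
q=Q[m];print([(a,q[(q[:,0]>a)&(q[:,0]<a+.015)].mean(0).round(4)) for a in (.02,.03,.06,.085)])
h=m&(C.max(2)<90);print('handle xmax',np.percentile(Q[h][:,0],99))
print(st['tool_pos'],st['opening']*88)
E
python3 k.py;python3 g.py .4864 -.3117 .0445 -.57
```

```text
[(0.02, array([ 0.0276, -0.001 , -0.0252])), (0.03, array([ 0.0376, -0.0011, -0.0251])), (0.06, array([ 0.067 , -0.001 , -0.0174])), (0.085, array([ 0.0926, -0.0012, -0.0171]))]
handle xmax 0.05232510429991615
[ 0.48889199 -0.29890027  0.14397911] 15.547600171415636
[-0.0187  0.0858  0.6631] [-0.0001 -0.0013  0.0006]
```

Request:
play_rows:
  commands:
    - {"delta_rot": [0,-0.001,0.0005],"travel": [-0.018,0.086,0.1],"gripper": -1}
    - {"delta_rot": [0,-0.001,0.0005],"travel": [-0.018,0.086,0.3],"gripper": -1}
    - {"delta_rot": [0,-0.001,0.0005],"travel": [-0.018,0.086,0.4],"gripper": -1}
    - {"delta_rot": [0,-0.001,0.0005],"travel": [-0.018,0.086,0.4],"gripper": -1}
    - {"delta_rot": [0,-0.001,0.0005],"travel": [-0.018,0.086,0.4],"gripper": -1}
    - {"delta_rot": [0,-0.001,0.0005],"travel": [-0.018,0.086,0.4],"gripper": -1}

```text
clock: 16.45
tool_pos: [0.4864, -0.3128, 0.0843]
eef_rot: [1.0, -0.006, 0.001, 0.0]
contact_force: [0.3, 0.3, -1.5]
opening: 0.175
```

```bash
python3 k.py;python3 g.py .4864 -.3117 .0435 -.57
```

```text
[(0.02, array([ 0.0276, -0.0007, -0.0253])), (0.03, array([ 0.0377, -0.0008, -0.0252])), (0.06, array([ 0.067 , -0.0007, -0.0175])), (0.085, array([ 0.0926, -0.0009, -0.0173]))]
handle xmax 0.05235973420995284
[ 0.4862559  -0.31282647  0.08418784] 15.7097740396838
[ 0.0005 -0.0076  0.2713] [ 0.0001 -0.0005 -0.0003]
```

Request:
play_rows:
  commands:
    - {"delta_rot": [0,0,0],"travel": [0,-0.007,0.07],"gripper": -1}
    - {"delta_rot": [0,0,0],"travel": [0,-0.007,0.12],"gripper": -1}
    - {"delta_rot": [0,0,0],"travel": [0,-0.007,0.17],"gripper": -1}
    - {"delta_rot": [0,0,0],"travel": [0,-0.007,0.21],"gripper": -1}
    - {"delta_rot": [0,0,0],"travel": [0,-0.007,0.24],"gripper": -1}
    - {"delta_rot": [0,0,0],"travel": [0,-0.007,0.26],"gripper": -1}
    - {"delta_rot": [0,0,0],"travel": [0,-0.007,0.27],"gripper": -1}
    - {"delta_rot": [0,0,0],"travel": [0,-0.007,0.27],"gripper": -1}

```text
clock: 17.5
tool_pos: [0.4857, -0.3115, 0.0433]
eef_rot: [1.0, -0.005, 0.0, -0.0]
contact_force: [-0.6, 0.2, 1.8]
opening: 0.176
```

Request:
play_rows:
  commands:
    - {"delta_rot": [0,0,0],"travel": [0,0,0],"gripper": -0.4}
    - {"delta_rot": [0,0,0],"travel": [0,0,0],"gripper": -0.2}
    - {"delta_rot": [0,0,0],"travel": [0,0,0],"gripper": 0}
    - {"delta_rot": [0,0,0],"travel": [0,0,0],"gripper": 0}
    - {"delta_rot": [0,0,0],"travel": [0,0,-0.15],"gripper": 0}
    - {"delta_rot": [0,0,0],"travel": [0,0,-0.4],"gripper": 0}
    - {"delta_rot": [0,0,0],"travel": [0,0,-0.7],"gripper": 0}
    - {"delta_rot": [0,0,0],"travel": [0,0,-1],"gripper": 0.4}
    - {"delta_rot": [0,0,0],"travel": [0,0,-1],"gripper": 0.7}
    - {"delta_rot": [0,0,0],"travel": [0,0,-1],"gripper": 0.7}

```text
clock: 18.75
tool_pos: [0.485, -0.3115, 0.1923]
eef_rot: [1.0, -0.006, -0.001, -0.0]
contact_force: [-0.9, -0.2, 1.0]
opening: 0.821
```

```bash
python3 w.py; python3 g.py .506 .15 .12 9.5
```

```text
handle 2276 ((479.13275146484375, -310.4750061035156), (15.842277526855469, 117.73308563232422), 89.18347930908203) [ 0.483  -0.3107  0.0685] -0.52 [0.422 0.537]
rod 779 ((593.568115234375, -311.4202575683594), (6.438565731048584, 67.12733459472656), 89.53697967529297) [ 0.5953 -0.3116  0.0606] -0.14 [0.561 0.626]
rim 249 ((473.916259765625, -311.3828430175781), (42.101776123046875, 92.09115600585938), 89.3193130493164) [ 0.4777 -0.3117  0.0607] -0.72 [0.428 0.52 ]
[ 0.48469561 -0.3113497   0.19163397]
[ 0.1091 -3.0764  0.4815] [-0.0005  0.0007 -0.0563]
```

Request:
play_rows:
  commands:
    - {"delta_rot": [0,0,0],"travel": [0,-0.3,0],"gripper": 0.7}
    - {"delta_rot": [0,0,0],"travel": [0,-0.65,0],"gripper": 0.7}
    - {"delta_rot": [0,0,0],"travel": [0,-1,0],"gripper": 0.7}

```text
clock: 19.18
tool_pos: [0.4864, -0.16, 0.1914]
eef_rot: [1.0, -0.006, -0.001, -0.001]
contact_force: [1.1, 0.6, 1.2]
opening: 0.855
```

Request:
play_rows:
  commands:
    - {"delta_rot": [0,0,-0.02],"travel": [0.05,-0.35,0],"gripper": 0.7}
    - {"delta_rot": [0,0,-0.04],"travel": [0.08,-0.7,0],"gripper": 0.7}
    - {"delta_rot": [0,0,-0.056],"travel": [0.109,-1,0],"gripper": 0.7}

```text
clock: 19.55
tool_pos: [0.5044, -0.0096, 0.1916]
eef_rot: [0.996, 0.084, -0.001, -0.001]
contact_force: [1.0, -0.8, 0.5]
opening: 0.849
```

```bash
python3 g.py .506 .15 .12 9.5
```

```text
[ 0.1895 -1.0468  0.4784] [-0.0004  0.0008  0.0007]
```

Request:
play_rows:
  commands:
    - {"delta_rot": [0,0,0],"travel": [0.05,-0.35,0],"gripper": 0.7}
    - {"delta_rot": [0,0,0],"travel": [0.1,-0.7,0],"gripper": 0.7}
    - {"delta_rot": [0,0,0],"travel": [0.19,-1,0],"gripper": 0.7}
    - {"delta_rot": [0,0,0],"travel": [0.19,-1,0],"gripper": 0.7}
    - {"delta_rot": [0,0,0],"travel": [0.19,-1,0],"gripper": 0.7}
    - {"delta_rot": [0,0,0],"travel": [0.19,-1,0],"gripper": 0.7}

```text
clock: 20.3
tool_pos: [0.5085, 0.1388, 0.1924]
eef_rot: [0.997, 0.081, -0.001, 0.001]
contact_force: [-0.3, 0.4, 1.5]
opening: 0.849
```

```bash
cat > m.py <<'E'
from h import *
import sys
st=r.get_state();T=R.from_quat(st['eef_rot']);print(st['tool_pos'],np.degrees(np.arctan2(T.as_matrix()[1,0],T.as_matrix()[0,0])))
s=snap('wrist',sys.argv[1]);P=cloud(s);x,y,z=P[...,0],P[...,1],P[...,2]
m=(z>.018)&(z<.03)&(x>.42)&(x<.6)&(y>.09)&(y<.21)&(s['z_map']>0)
n,l,a,c=cv2.connectedComponentsWithStats(m.astype(np.uint8));k=1+np.argmax(a[1:,4]);q=P[l==k]
print(len(q),cv2.minAreaRect((q[:,:2]*1000).astype(np.float32)),q.mean(0))
E
python3 m.py w4
```

```text
[0.50848551 0.13881745 0.19236949] 9.307317999650172
4236 ((506.66644287109375, 149.17738342285156), (89.0768814086914, 49.381591796875), 10.007139205932617) [0.50888159 0.14930809 0.02396142]
```

View pics/w4.png

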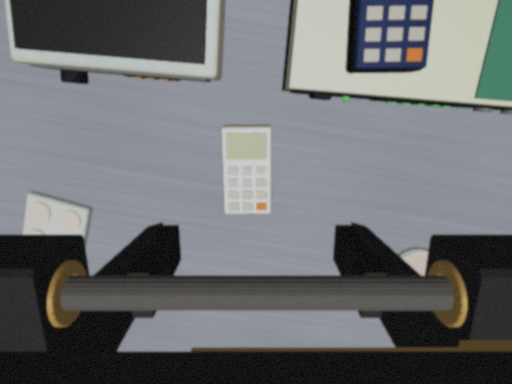

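```bash
python3 g.py .5067 .1492 .05 10
```

```text
[-0.0011 -0.07    0.9506] [ 0.0002  0.0003 -0.0039]
```

Request:
play_rows:
  commands:
    - {"delta_rot": [0,0,-0.004],"travel": [0,-0.07,0.25],"gripper": 0.7}
    - {"delta_rot": [0,0,-0.004],"travel": [0,-0.07,0.55],"gripper": 0.7}
    - {"delta_rot": [0,0,-0.004],"travel": [0,-0.07,0.8],"gripper": 0.7}
    - {"delta_rot": [0,0,-0.004],"travel": [0,-0.07,0.95],"gripper": 0.7}
    - {"delta_rot": [0,0,-0.004],"travel": [0,-0.07,0.95],"gripper": 0.7}
    - {"delta_rot": [0,0,-0.004],"travel": [0,-0.07,0.95],"gripper": 0.7}
    - {"delta_rot": [0,0,-0.004],"travel": [0,-0.07,0.95],"gripper": 0.7}

```text
clock: 21.22
tool_pos: [0.508, 0.1513, 0.0517]
eef_rot: [0.996, 0.088, 0.001, -0.001]
contact_force: [0.5, -0.0, -0.0]
opening: 0.851
```

```bash
python3 g.py .5067 .1492 .005 10; python3 -c "
from h import *
print(r.get_state()['tool_pos'])"
```

```text
[-0.0115  0.0125  0.3116] [-0.0003 -0.0007  0.0007]
[0.50796703 0.15129014 0.05174016]
```

Request:
play_rows:
  commands:
    - {"delta_rot": [0,0,0],"travel": [-0.01,0.012,0.12],"gripper": 0.7}
    - {"delta_rot": [0,0,0],"travel": [-0.01,0.012,0.22],"gripper": 0.7}
    - {"delta_rot": [0,0,0],"travel": [-0.01,0.012,0.28],"gripper": 0.7}
    - {"delta_rot": [0,0,0],"travel": [-0.01,0.012,0.305],"gripper": 0.7}
    - {"delta_rot": [0,0,0],"travel": [-0.01,0.012,0.305],"gripper": 0.7}
    - {"delta_rot": [0,0,0],"travel": [-0.01,0.012,0.305],"gripper": 0.7}
    - {"delta_rot": [0,0,0],"travel": [-0.01,0.012,0.305],"gripper": 0.7}

```text
clock: 22.1
tool_pos: [0.5062, 0.1493, 0.0052]
eef_rot: [0.996, 0.089, 0.0, -0.0]
contact_force: [0.1, 0.1, 0.2]
opening: 0.849
```

Request:
play_rows:
  commands:
    - {"delta_rot": [0,0,0],"travel": [0,0,0],"gripper": 0.4}
    - {"delta_rot": [0,0,0],"travel": [0,0,0],"gripper": 0.3}
    - {"delta_rot": [0,0,0],"travel": [0,0,0],"gripper": 0.2}
    - {"delta_rot": [0,0,0],"travel": [0,0,0],"gripper": 0.1}
    - {"delta_rot": [0,0,0],"travel": [0,0,0],"gripper": 0.0}
    - {"delta_rot": [0,0,0],"travel": [0,0,0],"gripper": -0.1}
    - {"delta_rot": [0,0,0],"travel": [0,0,0],"gripper": -0.3}
    - {"delta_rot": [0,0,0],"travel": [0,0,0],"gripper": -0.3}
  force: 20

```text
clock: 23.1
tool_pos: [0.506, 0.1491, 0.0049]
eef_rot: [0.996, 0.089, 0.0, -0.0]
contact_force: [0.5, -1.1, 0.6]
opening: 0.566
```

Request:
play_rows:
  commands:
    - {"delta_rot": [0,0,0],"travel": [0,0,-0.08],"gripper": -0.3}
    - {"delta_rot": [0,0,0],"travel": [0,0,-0.2],"gripper": -0.3}
    - {"delta_rot": [0,0,0],"travel": [0,0,-0.4],"gripper": -0.3}
    - {"delta_rot": [0,0,0],"travel": [0,0,-0.65],"gripper": -0.3}
    - {"delta_rot": [0,0,0],"travel": [0,0,-0.9],"gripper": -0.3}
    - {"delta_rot": [0,0,0],"travel": [0,0,-1],"gripper": -0.3}
    - {"delta_rot": [0,0,0],"travel": [0,0,-1],"gripper": -0.3}

```text
clock: 23.98
tool_pos: [0.5063, 0.1492, 0.1555]
eef_rot: [0.996, 0.089, 0.001, -0.0]
contact_force: [-0.6, -0.6, -1.8]
opening: 0.567
```

```bash
cat > p.py <<'E'
from h import *
import sys
st=r.get_state();print(st['tool_pos'],st['contact_force'],st['opening']*88)
for c in sys.argv[1:]:
    s=snap(c,'p_'+c+str(int(st['clock']*10)));P=cloud(s);C=s['color'].astype(int);z=P[...,2]
    m=(C[...,1]>C[...,0]*1.35)&(C[...,1]>C[...,2]*1.08)&(abs(z-.087)<.008)&(P[...,0]>.55)&(P[...,0]<.75)&(abs(P[...,1])<.15)
    n,l,a,_=cv2.connectedComponentsWithStats(m.astype(np.uint8));q=P[l==1+np.argmax(a[1:,4])]
    print(c,'pad',len(q),cv2.minAreaRect((q[:,:2]*1000).astype(np.float32)))
    m=(z>.103)&(z<.116)&(P[...,0]>.55)&(P[...,0]<.72)&(abs(P[...,1])<.15)
    n,l,a,_=cv2.connectedComponentsWithStats(m.astype(np.uint8))
    for k in range(1,n):
        if a[k,4]>150: q=P[l==k];print(c,'high',len(q),cv2.minAreaRect((q[:,:2]*1000).astype(np.float32)),C[l==k].mean(0).round())
E
python3 p.py top scene; python3 g.py .659 -.038 .17 4.8
```

```text
[0.50632295 0.1492412  0.15550054] [-0.55457557 -0.57040337 -1.77621056] 49.9197815628104
top pad 624 ((658.3873291015625, -39.48768997192383), (103.71493530273438, 62.91831588745117), 5.060393333435059)
top high 421 ((652.855712890625, 71.13101959228516), (89.63736724853516, 49.799110412597656), 10.525588989257812) [93. 97. 99.]
scene pad 857 ((656.1990356445312, -38.11155700683594), (105.06147003173828, 64.8443832397461), 5.152385711669922)
scene high 696 ((650.5197143554688, 72.94000244140625), (89.67837524414062, 49.75901794433594), 10.31581974029541) [80. 82. 81.]
[ 0.7886  1.4066 -0.1087] [0.     0.0005 0.0298]
```

Request:
play_rows:
  commands:
    - {"delta_rot": [0,0,0],"travel": [0,0.1,-0.15],"gripper": -0.3}
    - {"delta_rot": [0,0,0.01],"travel": [0.1,0.3,-0.2],"gripper": -0.3}
    - {"delta_rot": [0,0,0.02],"travel": [0.25,0.55,-0.2],"gripper": -0.3}
    - {"delta_rot": [0,0,0.029],"travel": [0.4,0.8,-0.2],"gripper": -0.3}
    - {"delta_rot": [0,0,0.029],"travel": [0.6,1,-0.2],"gripper": -0.3}
    - {"delta_rot": [0,0,0.029],"travel": [0.75,1,-0.2],"gripper": -0.3}
    - {"delta_rot": [0,0,0.029],"travel": [0.75,1,-0.2],"gripper": -0.3}

```text
clock: 24.95
tool_pos: [0.6434, 0.0216, 0.1825]
eef_rot: [0.999, 0.043, -0.001, -0.001]
contact_force: [-1.1, 0.3, -1.3]
opening: 0.564
```

```bash
python3 g.py .6565 -.0388 .16 5.1
```

```text
[0.0529 0.4089 0.1496] [-0.0004  0.0006 -0.001 ]
```

Request:
play_rows:
  commands:
    - {"delta_rot": [0,0,0],"travel": [0.05,0.2,0],"gripper": -0.3}
    - {"delta_rot": [0,0,0],"travel": [0.053,0.35,0.05],"gripper": -0.3}
    - {"delta_rot": [0,0,0],"travel": [0.053,0.409,0.15],"gripper": -0.3}
    - {"delta_rot": [0,0,0],"travel": [0.053,0.409,0.25],"gripper": -0.3}
    - {"delta_rot": [0,0,0],"travel": [0.053,0.409,0.35],"gripper": -0.3}
    - {"delta_rot": [0,0,0],"travel": [0.053,0.409,0.35],"gripper": -0.3}
    - {"delta_rot": [0,0,0],"travel": [0.053,0.409,0.35],"gripper": -0.3}
    - {"delta_rot": [0,0,0],"travel": [0.053,0.409,0.35],"gripper": -0.3}

```text
clock: 25.95
tool_pos: [0.6569, -0.0386, 0.133]
eef_rot: [0.999, 0.043, 0.001, -0.0]
contact_force: [-0.6, -0.3, -1.5]
opening: 0.562
```

```bash
python3 g.py .6565 -.0388 .0925 5.1
python3 - <<'E'
from h import *
s=snap('wrist','w5');P=cloud(s);C=s['color'].astype(int);st=r.get_state();T=R.from_quat(st['eef_rot'])
Q=T.inv().apply((P-st['tool_pos']).reshape(-1,3)).reshape(P.shape)
m=(abs(Q[...,2]+.02)<.01)&(abs(Q[...,0])<.08)&(abs(Q[...,1])<.03)
q=Q[m];print('timer in tool',len(q),np.percentile(q,[2,50,98],axis=0).round(4),st['tool_pos'])
z=P[...,2];g=(C[...,1]>C[...,0]*1.35)&(abs(z-.087)<.006);q=P[g];print('pad x',np.percentile(q[:,0],[2,98]),'y',np.percentile(q[:,1],[2,98]),len(q))
E
```

```text
[-0.0035  0.0013  0.2699] [-0.0002 -0.0005 -0.0007]
timer in tool 18383 [[-0.0407 -0.0261 -0.0236]
 [ 0.0126 -0.0005 -0.0192]
 [ 0.0442  0.0251 -0.0129]] [ 0.65689336 -0.03879305  0.13296301]
pad x [0.6935016  0.71198422] y [-0.06619762 -0.00340318] 3092
```

View pics/w5.png

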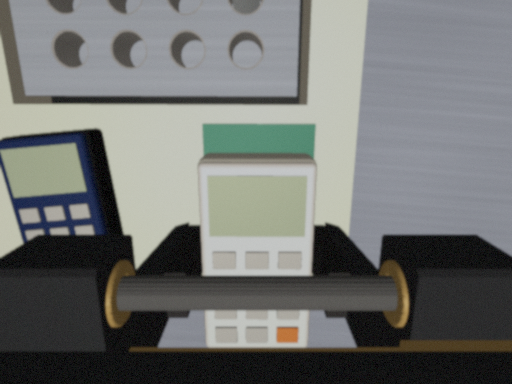

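Wrist view: the timer is held level, face up and centred over the pad at about (258,250), with the dark timer clear to the left. Lowering slowly.

Request:
play_rows:
  commands:
    - {"delta_rot": [0,0,0],"travel": [-0.002,0,0.08],"gripper": -0.3}
    - {"delta_rot": [0,0,0],"travel": [-0.002,0,0.15],"gripper": -0.3}
    - {"delta_rot": [0,0,0],"travel": [-0.002,0,0.2],"gripper": -0.3}
    - {"delta_rot": [0,0,0],"travel": [-0.002,0,0.235],"gripper": -0.3}
    - {"delta_rot": [0,0,0],"travel": [-0.002,0,0.255],"gripper": -0.3}
    - {"delta_rot": [0,0,0],"travel": [-0.002,0,0.265],"gripper": -0.3}
    - {"delta_rot": [0,0,0],"travel": [-0.002,0,0.273],"gripper": -0.3}
    - {"delta_rot": [0,0,0],"travel": [-0.002,0,0.273],"gripper": -0.3}
    - {"delta_rot": [0,0,0],"travel": [-0.002,0,0.273],"gripper": -0.3}
    - {"delta_rot": [0,0,0],"travel": [-0.002,0,0.273],"gripper": -0.3}

```text
clock: 27.25
tool_pos: [0.6563, -0.039, 0.0919]
eef_rot: [0.999, 0.043, 0.0, -0.0]
contact_force: [-3.2, -0.1, 4.3]
opening: 0.563
```

Request:
play_rows:
  commands:
    - {"delta_rot": [0,0,0],"travel": [0,0,0],"gripper": 0.2}
    - {"delta_rot": [0,0,0],"travel": [0,0,0],"gripper": 0.3}
    - {"delta_rot": [0,0,0],"travel": [0,0,0],"gripper": 0.4}
    - {"delta_rot": [0,0,0],"travel": [0,0,0],"gripper": 0.4}
    - {"delta_rot": [0,0,0],"travel": [0,0,0],"gripper": 0.4}
    - {"delta_rot": [0,0,0],"travel": [0,0,-0.15],"gripper": 0.4}
    - {"delta_rot": [0,0,0],"travel": [0,0,-0.4],"gripper": 0.4}
    - {"delta_rot": [0,0,0],"travel": [0,0,-0.7],"gripper": 0.4}
    - {"delta_rot": [0,0,0],"travel": [0,0,-1],"gripper": 0.4}
    - {"delta_rot": [0,0,0],"travel": [0,0,-1],"gripper": 0.4}
    - {"delta_rot": [0,0,0],"travel": [0,0,-1],"gripper": 0.4}

```text
clock: 28.62
tool_pos: [0.6555, -0.0393, 0.2407]
eef_rot: [0.999, 0.043, -0.001, -0.0]
contact_force: [0.5, -0.4, 0.4]
opening: 0.704
```

```bash
python3 p.py wrist scene; python3 c.py | grep scene; python3 -c "
import cv2
from h import *
cv2.imwrite('pics/fin.png',cv2.resize(snap('scene')['color'][40:384,100:450,::-1],(610,600)))"
```

```text
[ 0.65550022 -0.0393046   0.24069743] [ 0.51820108 -0.38066632  0.38209363] 61.95809904877346
wrist pad 1745 ((658.80859375, -38.906124114990234), (103.26082611083984, 63.9838981628418), 4.980538368225098)
wrist high 5577 ((654.0266723632812, 72.67704772949219), (88.890625, 49.07426452636719), 9.948206901550293) [112. 116. 118.]
wrist high 5514 ((657.174072265625, -38.24800109863281), (88.16304779052734, 49.92835235595703), 4.768879413604736) [182. 183. 174.]
scene pad 197 ((656.915283203125, -36.29536056518555), (104.7376708984375, 62.46444320678711), 2.7160911560058594)
scene high 633 ((654.3038330078125, -38.27472686767578), (89.29883575439453, 49.57329559326172), 5.2484917640686035) [128. 128. 118.]
scene high 706 ((650.8880615234375, 73.80790710449219), (89.96431732177734, 49.59660720825195), 10.364115715026855) [78. 80. 79.]
scene rod 54 rect 614 -311 7 61 88.6 mean [ 0.6158 -0.3114  0.0584] pca yaw 0.5
scene timer 176 rect 570 -197 49 38 83.3 mean [ 0.5708 -0.192   0.0226] pca yaw -87.2
scene hook 42 rect 615 -311 7 59 88.6 mean [ 0.6129 -0.3113  0.0575] pca yaw 1.3
scene ledge 1864 rect 651 17 115 232 4.1 mean [0.6488 0.0394 0.0852] pca yaw -87.7
```

View pics/fin.png

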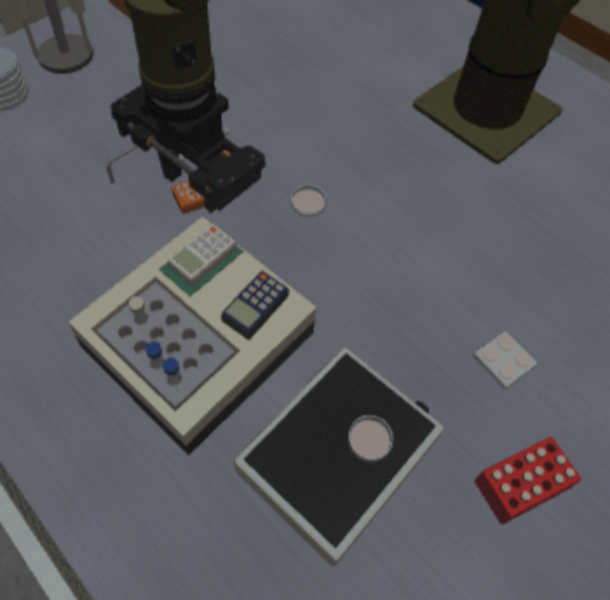

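The timer is centred on the pad to within about 2 mm, and nothing else has moved. The arm is clear, so I'm handing in.

```bash
python3 -c "
from h import *
print(r.finish_job())"
```

```text
the job is handed in; nothing more can be done
None
```

I hooked the white timer out of the gap, put the pick back in its rest, and set the timer face up on its green pad. I handed the job in at about 29 s; no verdict was given.

- **Drag:** The gripper first touched the timer with its centre about 81 mm outside the gap's mouth. Near the end of the drag the arm reached its limit and rose about 8 mm. The hook still held the timer, and it stayed flat, turned about 5° from the gap's axis.
- **Timer:** In the last pictures it sits within about 3 mm of the pad's centre. Its length was within 0.5° of the pad's in the wrist view. The scene camera's fit was poorer because little of the pad was showing.
- **Pick:** I measured it right after release. It lay level in both notches, within about 2 mm of where it started, with its handle at the same height as before. In the final picture the gripper partly hides the pick, and only its rod and hook could be checked again.
- **Other items:** The dark timer measured within about 2 mm of its starting place. The dishes, well plate and tube rack look unmoved in the final picture, but I did not re-measure them.

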